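# Measure a door plaque with the sprung slide gauge and rack it

## Task

Measure the plaque that stands in the groove right beside the sprung slide gauge: pull the gauge's upright tab out until its pointer is level with the far end of that plaque, hold it there for a second or two, then let the slide go back gently, without snapping, until it is fully home. Then stand that same plaque upright on its long edge in the middle slot of the wooden rack, down on the slot's floor and about centred along its length. Leave the other plaques and everything else where they are.

Things in the scene. Friction and masses are not known exactly. Their poses are not given: they have to be found in the camera images.
- station: fixed pale wood measuring board, 200 (x) by 360 (y) by 12 mm; origin: centre of underside, z up. The gauge lies along y at x = +60 mm: grey housing 44 mm wide, y = -181 to -25, top 52 mm above the table; its steel blade comes out at y = -25 and is pulled towards +y. A groove for a plaque runs along y at x = +10 (beside the gauge) and another at x = -60
- groove (a point): the groove beside the gauge, where the plaque to measure stands: middle of its floor, at station (10, 55, 12) mm. Groove 14 mm wide along y, rails y = -25 to +135, 28 mm above the table at their top; a 52 mm high steel end stop at y = -25 meets the plaque's near end (gap about 1 mm)
- groove_spare (a point): the other, like groove, where the spare plaque stands: middle of its floor, at station (-60, 55, 12) mm, with its own end stop
- slide (a joint): travel of the gauge's slide (m) along the station's +y: 0 fully home (as at the start), limit 0.135. A spring draws it home: 1.8 N at 0, growing by 0.6 N per 10 mm, to about 10 N at the end; little friction or damping, moving mass 0.3 kg. If let go when pulled out it snaps back
- slide_grip (a point): grip point of the slide's upright black tab: 30 mm wide (station x), 12 mm thick (station y), top 95 mm above the table; this point is on its middle, 75 mm above the table. At home it is 45 mm in front of the housing; pinch it from above across its 12 mm thickness, with the fingers closing along the station's y. It moves with the slide
- pointer (a point): tip of the thin steel pointer (4 mm thick) that sticks out 25 mm from the tab's side towards the measured plaque, in line with the tab's middle, 66 mm above the table, ending 4 mm from the plaque's face. It is to be level (along y) with the plaque's far end
- plaque_long: white ceramic door plaque standing on its long edge, 165 mm long (y), 12 mm thick (x), 70 mm high (z). Origin: middle of the thickness at the bottom of the end that touches the end stop; the plaque runs from there along its +y, so its far end is at y = +165; 0.33 kg. It starts in either groove, sharing them with plaque_short
- plaque_short: white ceramic door plaque standing on its long edge, 125 mm long (y), 12 mm thick (x), 70 mm high (z). Origin: middle of the thickness at the bottom of the end that touches the end stop; the plaque runs from there along its +y, so its far end is at y = +125; 0.25 kg. It starts in either groove
- plaque_long_mid (a point): centre of plaque_long, half way along, 35 mm above its lower edge
- plaque_short_mid (a point): centre of plaque_short, half way along, 35 mm above its lower edge
- rack: wooden slotted rack, fixed, base 160 mm (x) by 200 mm (y), 12 mm thick; origin at the centre of its underside. Three slots run along y at x = -50, 0 and +50, each 20 mm wide between rails 8 mm thick and 190 mm long whose tops are 42 mm above the table; slots open at the ends; slot floor 12 mm above the table. The slot at x = -50 holds plaque_rack
- slot (a point): middle of the floor of the rack's middle slot, 12 mm above the table; slot along its y
- plaque_rack: a third white ceramic plaque, 145 mm long, standing in the rack's slot at x = -50 (its top 82 mm above the table); leave it. Origin at one lower end, it runs along +y
- tray: coral silicone key tray 120 x 180 x 22 mm, bystander; origin at the centre of its underside
- vase: white ceramic vase, 180 mm high, 92 mm wide, bystander; origin at the centre of its underside
- tube: steel twist-cap tube standing up, 36 mm diameter, 135 mm high, bystander; origin at its underside
- hook: grey plastic clip-on hook lying on its back plate, 70 mm long, 40 mm high, bystander
- knob: chrome door knob on its rose, 64 mm diameter, 66 mm high, bystander
- key1: steel key, 75 mm long, 4 mm thick, bystander
- key2: steel key, 75 mm long, 4 mm thick, bystander
There are look-alikes about, which are no part of the job. What is shaped like the plaque_short but green is not meant. Leave any orange look-alike of the plaque_long alone.

How it is judged:
On the way, in this order (a step that is already met when the one before it is completed fails the run):
1. the pointer is held within 6 mm of level with the far end of the plaque in the groove beside the gauge, for 0.8 s, that plaque still in its place (((y of pointer in the frame of plaque_long between 0.159 and 0.171 m and x of pointer in the frame of plaque_long between 0 and 0.04 m and distance of plaque_long from where it was at the start of the episode below 0.01 m) or (y of pointer in the frame of plaque_short between 0.119 and 0.131 m and x of pointer in the frame of plaque_short between 0 and 0.04 m and distance of plaque_short from where it was at the start of the episode below 0.01 m))), for 0.8 s.
2. the slide is fully home again (within 5 mm), with the measured plaque still in its groove (value of joint slide below 0.005 m and distance of each of plaque_long, plaque_short from where it was at the start of the episode below 0.015 m), for 0.1 s.
At the end, for the whole second after the job is handed in: The measured plaque stands at rest on its original lower edge on the middle slot's floor (within 5 mm, lean under 0.3 rad, along the slot within 0.12 rad, centre within 30 mm of the slot's middle); the spare plaque still upright in its groove, moved under 20 mm; slide home within 5 mm (((x of plaque_long_mid in the frame of slot between -0.013 and 0.013 m and y of plaque_long_mid in the frame of slot between -0.03 and 0.03 m and z of plaque_long_mid in the frame of slot between 0.028 and 0.04 m and angle between each of plaque_long, plaque_short's own z axis and vertical below 0.3 rad and angle between the y axis of plaque_long and the y axis of rack, either way round below 0.12 rad and linear speed of plaque_long below 0.02 m/s and x of plaque_short in the frame of station between -0.08 and -0.04 m and distance of plaque_short from where it was at the start of the episode below 0.02 m and value of joint slide below 0.005 m) or (x of plaque_short_mid in the frame of slot between -0.013 and 0.013 m and y of plaque_short_mid in the frame of slot between -0.03 and 0.03 m and z of plaque_short_mid in the frame of slot between 0.028 and 0.04 m and angle between each of plaque_short, plaque_long's own z axis and vertical below 0.3 rad and angle between the y axis of plaque_short and the y axis of rack, either way round below 0.12 rad and linear speed of plaque_short below 0.02 m/s and x of plaque_long in the frame of station between -0.08 and -0.04 m and distance of plaque_long from where it was at the start of the episode below 0.02 m and value of joint slide below 0.005 m))); the robot touches nothing.
It fails at once if the slide snaps back (faster than 0.4 m/s towards home) (velocity of joint slide below -0.4 m/s).
It fails at once if a bystander (the third plaque, tray, vase, tube, hook, knob or a key) is moved more than 30 mm (distance of any of plaque_rack, tray, vase, tube, hook, knob, key1, key2 from where it was at the start of the episode above 0.03 m).
It also fails if it takes over 58 s, if anything falls off the work surface, if the arm or the gripper's body presses on something with over 40 N, if the wrist force passes 120 N, or if a joint passes its speed limit or range.

## Robot

A 6-joint arm with a two-finger parallel gripper is mounted at the origin on the work surface. World frame = base frame: x ahead of the robot, y to its left, z up, the work surface at z = 0. Lengths are in m, angles in rad, forces in N, time in s.
With the tool pointing down it reaches from about 0.425 to 0.95 m from the base axis. Payload 3.5 kg.
Tool frame: the origin (TCP) lies between the finger pads; the fingertips stand 19 mm ahead of it and the grasp point (between the pads) is the TCP; z points along the fingers, y is the line along which they close (so a half turn about z gives the same grasp; the last joint's range is limited). The gripper opens to 85 mm and grips with 20 to 120 N. Pads are 22 mm wide; open, the fingers measure 114 mm over their backs; the gripper's body (76 mm by 85 mm) begins 54 mm behind the grasp point. The pads swing forward as they close: fully open they stand 13 mm farther back than shut.
Start: joints at [1.013, 0.286, 1.577, -0, 1.279, -0.15], TCP at [0.268, 0.62, 0.25] pointing down, gripper open.
Joint ranges: [-2.77, 2.77], [-0.9, 2.22], [0.21, 2.48], [-1.53, 4.67], [0.24, 2.81], [-2.84, 2.84]. Speed limits (rad/s): [2.79, 2.79, 3.14, 3.14, 3.14, 3.14].

## Interface

Orientations are given as a unit quaternion [x, y, z, w].
In Python, from plant import monitor, eyes, ctrl gives the robot as it stands.
- The arm moves only by the shell command python3 -m handwheel 'ROWS' [FORCE]. ROWS is JSON, a list of rows, each a list of 7 numbers: the shift along the tool's x, y, z in units of 40 cm (1.0 is 40 cm), then the turn, a rotation vector about the tool's x, y, z in units of pi rad (1.0 is pi rad), then the opening, from -1 (shut) to 1 (fully open). A call has 1 to 12 rows; each row is the pose to reach, as a shift and turn from the pose commanded when the call began, along the tool's axes at that moment, turning the shorter way round; what a row does not reach only later rows make up. A row lasts 1/8 s, in which the tool goes at most 62.5 mm and 10.7 degrees, less where a joint would pass 70% of its speed; a pose out of reach is approached as far as the arm can. A call with a number of a shift or a turn outside -1 to 1 is refused whole. A call with a gripper value outside its range is refused whole. The fingers move at their own pace and stop on an object; FORCE is the grip in N (left out, the last holds). Time passes only in rows, so rows that repeat a pose let the fingers close. It gives the time, the measured TCP pose, the force, the opening and the grip force at its end, in the units of the state.
- monitor.get_state(): the state, without advancing time (a new reading comes with each control period).
- eyes.read_camera(name): name is "side" or "top" or "wrist"; returns the picture (480x640x3 uint8, red, green, blue); there is no depth.
- eyes.camera_params(name): a dict with "K" (3x3 intrinsics, pixels), "R" (3x3) and "t" (3): a world point X has camera coordinates R X + t. Camera axes: x right, y down, z forward; pixel columns grow to the right and rows downward; lengths in m; the calibration is good to about 2 mm. The wrist camera is an equidistant fisheye: a pixel r from the principal point sees the ray r / f radians off the axis. A picture is of the moment at which its call begins: read the wrist's pose just before it. camera_params takes no time and is no camera call; for the wrist camera it gives the pose at the moment of the call.
- ctrl.sign_off(): hands the job in; it is judged then, once.
The state is a dict: "time": time; "qpos": joint angles; "dq": joint speeds; "joint_efforts": joint torques, N m; "eef_pos": TCP position; "tcp_rot": TCP orientation; "contact_force": force on the tool from outside, world axes, zero at the start; "wrist_torque": the same for the moment, N m; "opening": opening from 0.0 (shut) to 1.0 (fully open); "finger_force": force on a finger pad.
Only numpy, scipy, OpenCV 4.12 (cv2) and the standard library are available. Lean on these libraries where they do the work, as an engineer would, in place of code of your own. Each camera call takes 0.05 s, during which the arm holds its last target. There are 200 camera calls.

## Working session

There is one attempt and no reset: what is moved stays moved. The work goes in short steps, Python scripts to look and compute and a shell command to move; the robot and the scene stay as the last step left them, time stands still between calls to the robot, and variables do not carry over. Pictures are saved under pics/ and viewed, at most 10 in all, crops included, and the job is handed in when it is done.

```bash
mkdir -p pics; ls
python3 - <<'E'
from plant import monitor, eyes, ctrl
import cv2
print(monitor.get_state())
for n in ("top","side"):
    im=eyes.read_camera(n); cv2.imwrite(f"pics/{n}0.png",im[:,:,::-1])
    p=eyes.camera_params(n); print(n,p)
E
```

```text
pics
{'time': 0.0, 'qpos': array([ 1.01302448e+00,  2.87169990e-01,  1.57815301e+00,  2.35651688e-05,
        1.27860126e+00, -1.50004235e-01]), 'dq': array([-0.0004735 ,  0.00048699,  0.00053217, -0.000365  ,  0.00055008,
        0.00197986]), 'joint_efforts': array([ 1.47620362e-04, -4.05985951e+01, -2.92621887e+01, -1.18879220e-04,
        5.95646459e-03, -2.82395440e-07]), 'eef_pos': array([0.26732683, 0.61915147, 0.24895723]), 'tcp_rot': array([ 2.02477408e-01,  9.79286240e-01, -1.08965520e-03, -4.14587500e-04]), 'contact_force': array([-0.43202919, -0.01381556,  0.45648884]), 'wrist_torque': array([-0.05368669,  0.00692497,  0.02205297]), 'finger_force': 0.0, 'opening': 1.001676927174068}
top {'K': array([[579.67409189,   0.        , 318.00844373],
       [  0.        , 579.67409189, 239.37408676],
       [  0.        ,   0.        ,   1.        ]]), 'R': array([[-2.02878809e-02, -9.99782589e-01, -4.81426961e-03],
       [-9.78120287e-01,  2.08450410e-02, -2.06993208e-01],
       [ 2.07048559e-01,  5.09481218e-04, -9.78330534e-01]]), 't': array([-0.02519584,  0.52727926,  1.58208128])}
side {'K': array([[514.70028343,   0.        , 319.58886665],
       [  0.        , 514.70028343, 248.34083382],
       [  0.        ,   0.        ,   1.        ]]), 'R': array([[ 0.82250492, -0.56870548,  0.00772888],
       [-0.32540104, -0.48167799, -0.81369557],
       [ 0.46647596,  0.66675362, -0.58123987]]), 't': array([-0.45964025,  0.23145225,  1.41690166])}
```

View pics/top0.png

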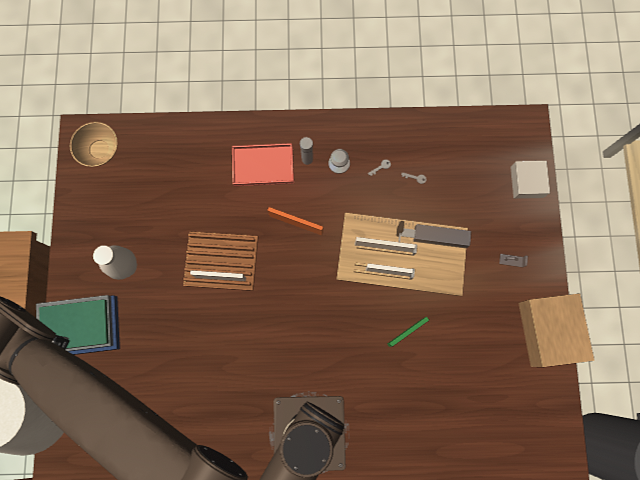

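View pics/side0.png

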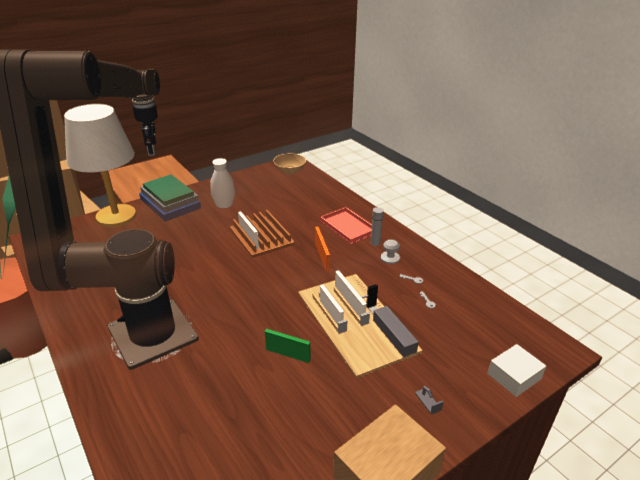

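The top view shows two plaques on the station: one beside the gauge at about (385,245) and the spare at about (390,270). The rack is at (220,262), with its plaque in the near-robot slot. The orange bar at (295,218) and the green bar at (409,332) are look-alikes lying loose, so they don't fit. The target is the white plaque at (385,245), because it stands in the groove next to the grey housing. I'll enlarge crops to confirm that and to get corners.

Run:
```python
import cv2
im=cv2.imread("pics/top0.png")
cv2.imwrite("pics/c_station.png",cv2.resize(im[205:303,330:480],None,fx=5.3333,fy=5.3333,interpolation=cv2.INTER_CUBIC))
cv2.imwrite("pics/c_rack.png",cv2.resize(im[226:296,178:264],None,fx=8,fy=8,interpolation=cv2.INTER_CUBIC))
```

```text
(no output)
```

View pics/c_station.png

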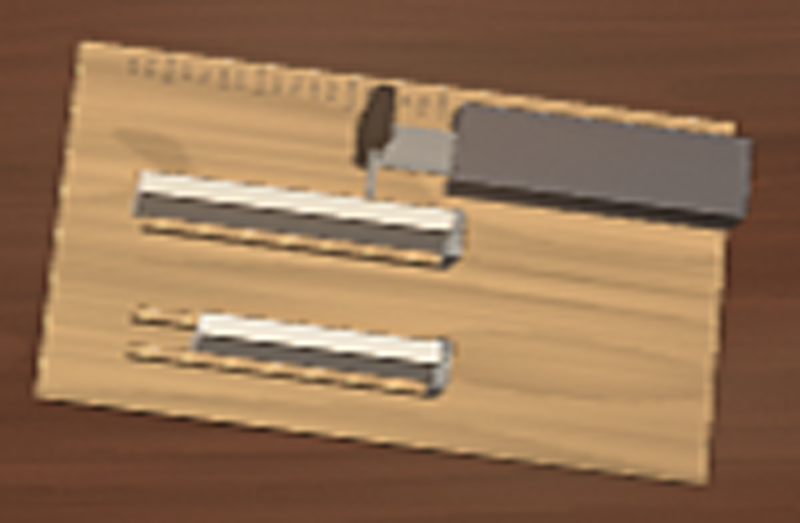

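View pics/c_rack.png

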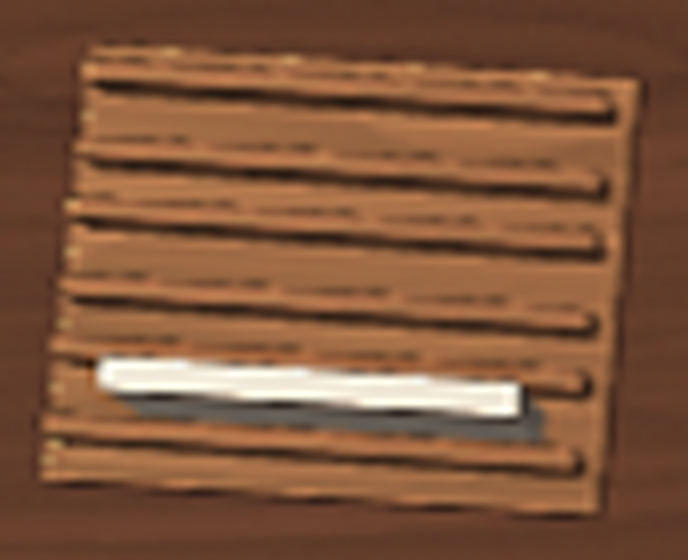

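Confirmed. The white plaque beside the gauge in the crop, from (137,180) to (463,225), is the long one: it runs past its rails, while the spare leaves rail visible at its left. The middle slot is the clear channel at crop rows 210–320. Next I'll fit the poses.

```bash
cat > h.py <<'E'
import numpy as np
from scipy.optimize import least_squares
from scipy.spatial.transform import Rotation as Ro
from plant import monitor, eyes, ctrl
def proj(n,X,p=None):
    p=p or eyes.camera_params(n); c=np.asarray(X)@p["R"].T+p["t"]
    u=c@p["K"].T; return u[:,:2]/u[:,2:]
def w(pose,P):
    x,y,a=pose; P=np.atleast_2d(P); c,s=np.cos(a),np.sin(a)
    return np.c_[x+c*P[:,0]-s*P[:,1], y+s*P[:,0]+c*P[:,1], P[:,2]]
def fit(px,P,x0):
    p=eyes.camera_params("top")
    r=least_squares(lambda q:(proj("top",w(q,P),p)-px).ravel(),x0)
    return r.x, r.fun.reshape(-1,2)
def rows(T,yaw=None):
    """target TCP (down-pointing) -> handwheel numbers from current measured pose; yaw: world direction angle of tool y"""
    s=monitor.get_state(); R=Ro.from_quat(s["tcp_rot"])
    d=R.inv().apply(np.asarray(T)-s["eef_pos"])/0.4
    out=[d]
    if yaw is not None:
        yv=np.array([np.cos(yaw),np.sin(yaw),0]); c=R.as_matrix()[:,1]
        if yv@c<0: yv=-yv
        z=np.array([0,0,-1.]); Rt=np.c_[np.cross(yv,z),yv,z]
        out.append((R.inv()*Ro.from_matrix(Rt)).as_rotvec()/np.pi)
    return np.round(np.concatenate(out),4)
E
python3 - <<'E'
from h import *
px=lambda c,f,o:(np.array(c)+.5)/f-.5+np.array(o)
S=px([(80,42),(737,122),(706,485),(37,398)],5.3333,(330,205))
B=np.array([(.1,.18,.012),(.1,-.18,.012),(-.1,-.18,.012),(-.1,.18,.012)])
st,e=fit(S,B,[.5,-.1,0]); print("station",st,e)
Rk=px([(90,45),(640,82),(600,515),(42,480)],8,(178,226))
C=np.array([(.08,.1,.012),(.08,-.1,.012),(-.08,-.1,.012),(-.08,.1,.012)])
rk,e=fit(Rk,C,[.5,.25,0]); print("rack",rk,e)
t=px([(140,172),(463,212),(137,190),(372,100)],5.3333,(330,205))
print(proj("top",w(st,[(.016,.14,.082),(.016,-.025,.082),(.004,.14,.082),(.06,.02,.095)]))-t)
np.save("poses.npy",[st,rk])
for n,p in (("grip",(.06,.02,.075)),("far",(.01,.14,.047)),("mid",(.01,.0575,.047))): print(n,w(st,[p]))
print("slot",w(rk,[(0,0,.047)]))
print(rows(w(st,[(.06,.02,.19)])[0], st[2]+np.pi/2))
E
```

```text
station [ 0.4897453  -0.27904332 -0.14961803] [[ 0.11387828 -0.27872338]
 [-0.18746395  0.03016203]
 [ 0.25955516  0.03547294]
 [-0.18852556  0.19695088]]
rack [ 0.48000477  0.2461599  -0.08599606] [[ 0.21545428 -0.05566272]
 [-0.14035004 -0.34596161]
 [-0.03821444  0.27877183]
 [-0.03511907  0.11164706]]
[[ 0.55931408 -0.20187254]
 [-0.80785718 -0.25332875]
 [ 0.62265898  0.61552712]
 [ 2.29019347  2.30822347]]
grip [[ 0.55205619 -0.26821038  0.075     ]]
far [[ 0.52050204 -0.14209799  0.047     ]]
mid [[ 0.50820456 -0.22367631  0.047     ]]
slot [[0.48000477 0.2461599  0.047     ]]
[-1.5332e+00 -1.7539e+00  1.5090e-01 -7.0000e-04 -2.0000e-04 -8.2200e-02]
```

```bash
python3 -m handwheel '[[-0.835,-0.59,0,0,0,-0.08,1],[-0.835,-0.59,0,0,0,-0.08,1],[-0.835,-0.59,0,0,0,-0.08,1],[-0.835,-0.59,0,0,0,-0.08,1],[-0.835,-0.59,0,0,0,-0.08,1],[-0.835,-0.59,0,0,0,-0.08,1],[-0.835,-0.59,0,0,0,-0.08,1],[-0.835,-0.59,0,0,0,-0.08,1]]' 40
python3 - <<'E'
from h import *
st,rk=np.load("poses.npy")
print(rows(w(st,[(.06,.02,.19)])[0], st[2]+np.pi/2))
E
```

```text
time: 1.1
eef_pos: [0.4815, 0.2685, 0.2498]
tcp_rot: [0.08, 0.997, -0.0, -0.0]
contact_force: [-0.1, -0.1, 0.1]
opening: 1.002
finger_force: 0.0
[-3.8870e-01 -1.2963e+00  1.5000e-01 -2.0000e-04 -2.0000e-04 -3.5000e-03]
```

```bash
python3 -m handwheel '[[-0.3,-1,0,0,0,-0.0035,1],[-0.3,-1,0,0,0,-0.0035,1],[-0.3,-1,0,0,0,-0.0035,1],[-0.3,-1,0,0,0,-0.0035,1],[-0.3,-1,0,0,0,-0.0035,1],[-0.3,-1,0,0,0,-0.0035,1],[-0.3,-1,0,0,0,-0.0035,1]]' && python3 -m handwheel '[[-0.0887,-0.296,0.15,0,0,0,1],[-0.0887,-0.296,0.15,0,0,0,1],[-0.0887,-0.296,0.15,0,0,0,1],[-0.0887,-0.296,0.15,0,0,0,1]]'
python3 - <<'E'
from h import *
import cv2
st,rk=np.load("poses.npy")
print(rows(w(st,[(.06,.02,.075)])[0], st[2]+np.pi/2))
p=eyes.camera_params("wrist"); im=eyes.read_camera("wrist"); cv2.imwrite("pics/w1.png",im[:,:,::-1])
K=p["K"];print(K)
def fe(X):
    c=p["R"]@X+p["t"]; r=np.hypot(c[0],c[1]); th=np.arctan2(r,c[2]); return K[:2,2]+K[0,0]*th*c[:2]/r
for n,P in (("tabtop corners",(.045,.014,.095)),("",(.075,.014,.095)),("",(.075,.026,.095)),("",(.045,.026,.095)),("pl far",(.004,.14,.082)),("",(.016,.14,.082)),("pl near",(.004,-.025,.082)),("",(.016,-.025,.082)),("ptr",(.02,.02,.068))): print(n,fe(w(st,[P])[0]).round(1))
E
```

```text
time: 1.98
eef_pos: [0.537, -0.1445, 0.25]
tcp_rot: [0.073, 0.997, 0.0, -0.0]
contact_force: [0.0, 0.1, 0.5]
opening: 0.998
finger_force: 0.0
time: 2.48
eef_pos: [0.5548, -0.2648, 0.1894]
tcp_rot: [0.073, 0.997, 0.001, -0.001]
contact_force: [0.1, -0.1, 1.2]
opening: 0.999
finger_force: 0.0
[ 0.005  -0.01    0.2861  0.0005 -0.0005  0.0013]
[[371.64829954   0.         317.57004714]
 [  0.         371.64829954 241.85083627]
 [  0.           0.           1.        ]]
tabtop corners [301.2 228.4]
 [301.6 273.9]
 [320.5 274. ]
 [320.9 228.4]
pl far [491.2 166.1]
 [489.8 183.6]
pl near [239.8 160. ]
 [240.4 178.8]
ptr [311.7 181.3]
```

View pics/w1.png

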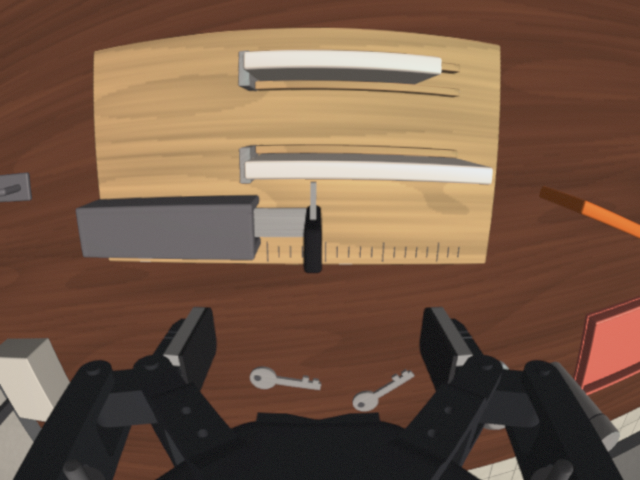

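The wrist view shows the tab top at about (313,250) and the plaque's far end at about x=491, both within 2 px of prediction. I'll refine with a brightness profile along the plaque and the tab, then descend and pinch.

```bash
python3 - <<'E'
import cv2
g=cv2.imread("pics/w1.png",0).astype(int)
print("plaque near",g[172,236:256],"far178",g[178,484:498])
print("tab 262",g[262,296:330]); print("tabcol",g[222:280,313]); print("ptr 190",g[190,302:326])
E
python3 -m handwheel '[[0.005,-0.008,0.14,0,0,0,1],[0.005,-0.008,0.279,0,0,0,1],[0.005,-0.008,0.279,0,0,0,1],[0.005,-0.008,0.279,0,0,0,1]]' 60
```

```text
plaque near [164 166 161 151 142 152 154 148 148 181 215 222 223 222 222 223 222 223
 223 222] far178 [231 230 230 230 231 231 230 223 196 179 165 128  85  70]
tab 262 [171 171 169 169 169 162 141  95  49  28  30  30  30  33  31  37  34  35
  34  37  35  37  34  37  42  81 131 160 163 156 162 168 169 169]
tabcol [22 21 21 15 20 21 20 26 29 31 33 32 34 35 35 34 35 36 38 36 36 35 36 38
 36 36 35 36 36 34 37 34 34 35 36 36 33 35 36 35 35 35 33 35 35 33 33 35
 34 36 37 54 67 70 70 68 67 67]
ptr 190 [176 177 176 176 177 177 178 175 168 162 159 159 161 163 171 177 179 180
 180 180 180 181 181 180]
time: 3.02
eef_pos: [0.5541, -0.2682, 0.0817]
tcp_rot: [0.072, 0.997, -0.001, 0.002]
contact_force: [-0.2, 0.5, 0.8]
opening: 0.999
finger_force: 0.0
```

```bash
python3 -m handwheel '[[0,0,0,0,0,0,-1],[0,0,0,0,0,0,-1],[0,0,0,0,0,0,-1],[0,0,0,0,0,0,-1],[0,0,0,0,0,0,-1],[0,0,0,0,0,0,-1],[0,0,0,0,0,0,-1],[0,0,0,0,0,0,-1]]' 60
python3 - <<'E'
from h import *
st,rk=np.load("poses.npy")
s=monitor.get_state(); print(rows(s["eef_pos"]+[-np.sin(st[2])*.1208,np.cos(st[2])*.1208,0]), s["eef_pos"], w(st,[(.06,.02,.078)]))
E
```

```text
time: 4.03
eef_pos: [0.5526, -0.2678, 0.0792]
tcp_rot: [0.073, 0.997, 0.001, 0.0]
contact_force: [-1.5, 3.6, 5.8]
opening: 0.133
finger_force: 59.4
[-0.001   0.302   0.0005] [ 0.55259674 -0.26777739  0.07924596] [[ 0.55205619 -0.26821038  0.078     ]]
```

```bash
python3 -m handwheel '[[0,0.02,0,0,0,0,-1],[0,0.05,0,0,0,0,-1],[0,0.09,0,0,0,0,-1],[0,0.13,0,0,0,0,-1],[0,0.17,0,0,0,0,-1],[0,0.21,0,0,0,0,-1],[0,0.25,0,0,0,0,-1],[0,0.28,0,0,0,0,-1],[0,0.295,0,0,0,0,-1],[0,0.302,0,0,0,0,-1],[0,0.302,0,0,0,0,-1]]'
python3 - <<'E'
from h import *
import cv2
st,rk=np.load("poses.npy")
s=monitor.get_state(); d=s["eef_pos"][:2]-[0.5526,-.26778]; print(d@[-np.sin(st[2]),np.cos(st[2])],d@[np.cos(st[2]),np.sin(st[2])])
p=eyes.camera_params("wrist"); im=eyes.read_camera("wrist"); cv2.imwrite("pics/w2.png",im[:,:,::-1])
im=eyes.read_camera("top"); cv2.imwrite("pics/t2.png",im[:,:,::-1])
a=cv2.resize(cv2.imread("pics/w2.png")[60:300,200:440],(560,560),interpolation=cv2.INTER_CUBIC)
cv2.imwrite("pics/w2c.png",a)
E
```

```text
time: 5.4
eef_pos: [0.5707, -0.1496, 0.0793]
tcp_rot: [0.072, 0.997, -0.002, 0.001]
contact_force: [-0.6, -8.3, 2.8]
opening: 0.133
finger_force: 59.2
0.11956093981809122 0.0002531312911856626
```

View pics/w2c.png

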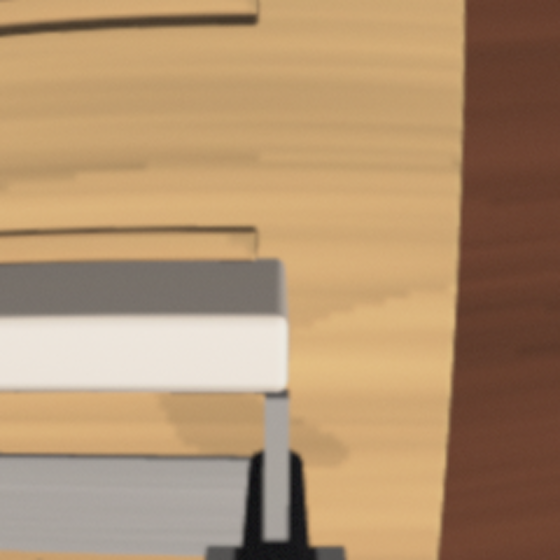

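The pointer is at crop x≈277 and the plaque's end at x≈288, so at about 6 px/mm the pointer is about 1.7 mm short. I'll nudge it by that much and hold.

```bash
python3 -m handwheel '[[0,0.0045,0,0,0,0,-1],[0,0.0045,0,0,0,0,-1],[0,0.0045,0,0,0,0,-1],[0,0.0045,0,0,0,0,-1],[0,0.0045,0,0,0,0,-1],[0,0.0045,0,0,0,0,-1],[0,0.0045,0,0,0,0,-1],[0,0.0045,0,0,0,0,-1],[0,0.0045,0,0,0,0,-1],[0,0.0045,0,0,0,0,-1],[0,0.0045,0,0,0,0,-1],[0,0.0045,0,0,0,0,-1]]'
python3 - <<'E'
from h import *
st,rk=np.load("poses.npy")
d=monitor.get_state()["eef_pos"][:2]-[0.5526,-.26778]; print(d@[-np.sin(st[2]),np.cos(st[2])])
E
python3 -m handwheel '[[0,-0.01,0,0,0,0,-1],[0,-0.03,0,0,0,0,-1],[0,-0.06,0,0,0,0,-1],[0,-0.09,0,0,0,0,-1],[0,-0.12,0,0,0,0,-1],[0,-0.15,0,0,0,0,-1],[0,-0.18,0,0,0,0,-1],[0,-0.21,0,0,0,0,-1],[0,-0.24,0,0,0,0,-1],[0,-0.265,0,0,0,0,-1],[0,-0.285,0,0,0,0,-1],[0,-0.298,0,0,0,0,-1]]' && python3 -m handwheel '[[0,-0.005,0,0,0,0,-1],[0,-0.0085,0,0,0,0,-1],[0,-0.0085,0,0,0,0,-1],[0,-0.0085,0,0,0,0,-1]]'
python3 - <<'E'
from h import *
st,rk=np.load("poses.npy")
d=monitor.get_state()["eef_pos"][:2]-[0.5526,-.26778]; print(d@[-np.sin(st[2]),np.cos(st[2])])
E
```

```text
time: 7.0
eef_pos: [0.5709, -0.1481, 0.0793]
tcp_rot: [0.072, 0.997, -0.002, 0.001]
contact_force: [-1.2, -9.2, 2.9]
opening: 0.135
finger_force: 59.2
0.12105665462198414
time: 8.5
eef_pos: [0.5531, -0.2646, 0.0793]
tcp_rot: [0.073, 0.997, 0.0, 0.0]
contact_force: [-3.7, -0.5, 6.3]
opening: 0.134
finger_force: 59.8
time: 9.0
eef_pos: [0.5526, -0.2676, 0.0792]
tcp_rot: [0.072, 0.997, 0.0, -0.0]
contact_force: [-3.5, -1.9, 6.2]
opening: 0.131
finger_force: 59.8
0.00018646845070205225
```

```bash
python3 -m handwheel '[[0,0,0,0,0,0,0],[0,0,0,0,0,0,0.3],[0,0,0,0,0,0,0.3],[0,0,0,0,0,0,0.3],[0,0,-0.1,0,0,0,0.3],[0,0,-0.2,0,0,0,0.3],[0,0,-0.3,0,0,0,0.1],[0,0,-0.3,0,0,0,0],[0,0,-0.3,0,0,0,0]]'
python3 - <<'E'
from h import *
import cv2
st,rk=np.load("poses.npy")
s=monitor.get_state();print(s["qpos"])
print(rows(w(st,[(.01,.0585,.19)])[0], st[2]))
print(rows(w(st,[(.01,.0585,.19)])[0], st[2]+np.pi))
im=eyes.read_camera("wrist"); cv2.imwrite("pics/w3.png",im[:,:,::-1])
g=cv2.imread("pics/w3.png",0).astype(int); print("tab",g[258,296:330],g[172,240:250],g[178,486:498])
E
```

```text
time: 10.12
eef_pos: [0.5519, -0.2681, 0.1978]
tcp_rot: [0.073, 0.997, 0.0, -0.001]
contact_force: [-0.3, 0.1, 0.4]
opening: 0.502
finger_force: 0.0
[-6.17443297e-01  2.00770384e-01  1.77848666e+00  7.66821599e-05
  1.16357316e+00 -2.04279079e+00]
[ 1.243e-01  9.660e-02  1.970e-02  4.000e-04 -1.000e-04 -4.987e-01]
[ 1.243e-01  9.660e-02  1.970e-02  4.000e-04 -1.000e-04 -4.987e-01]
tab [185 187 187 187 186 186 186 187 187 186 187 185 174 127  69  33  28  32
  35  35  39  36  38  37  39  37  37  37  33  38  43 101 153 142] [172 170 172 171 172 171 163 141 154 162] [235 235 235 235 231 219 195 183 158 112  78  71]
```

```bash
python3 -m handwheel '[[0.124,0.097,0,0,0,0.06,0],[0.124,0.097,0,0,0,0.12,0],[0.124,0.097,0,0,0,0.18,0],[0.124,0.097,0,0,0,0.24,0],[0.124,0.097,0,0,0,0.3,0],[0.124,0.097,0,0,0,0.36,0],[0.124,0.097,0,0,0,0.42,0],[0.124,0.097,0,0,0,0.48,0],[0.124,0.097,0,0,0,0.501,0],[0.124,0.097,0,0,0,0.501,0],[0.124,0.097,0,0,0,0.501,0],[0.124,0.097,0,0,0,0.501,0]]'
python3 - <<'E'
from h import *
import cv2
st,rk=np.load("poses.npy")
s=monitor.get_state();print(s["qpos"])
print(rows(w(st,[(.01,.0585,.068)])[0], st[2]))
p=eyes.camera_params("wrist"); im=eyes.read_camera("wrist"); cv2.imwrite("pics/w4.png",im[:,:,::-1])
K=p["K"]
for P in ((.004,.141,.082),(.016,.141,.082),(.016,-.024,.082),(.004,-.024,.082),(.004,.0585,.082),(.016,.0585,.082)):
    c=p["R"]@w(st,[P])[0]+p["t"]; r=np.hypot(c[0],c[1]); print((K[:2,2]+K[0,0]*np.arctan2(r,c[2])*c[:2]/r).round(1))
E
```

```text
time: 11.68
eef_pos: [0.5088, -0.2228, 0.1983]
tcp_rot: [0.757, 0.653, -0.0, -0.0]
contact_force: [-0.2, 1.1, 0.7]
opening: 0.503
finger_force: 0.0
[-5.95369043e-01  7.37064271e-02  1.91958657e+00  1.95859630e-05
  1.14906738e+00 -4.47343031e-01]
[-1.000e-04 -8.000e-04  3.257e-01 -2.000e-04 -1.000e-04  5.000e-04]
[308.1 119.9]
[327. 120.]
[324.8 346.1]
[309.1 346.1]
[308.4 243.7]
[326.1 243.8]
```

View pics/w4.png

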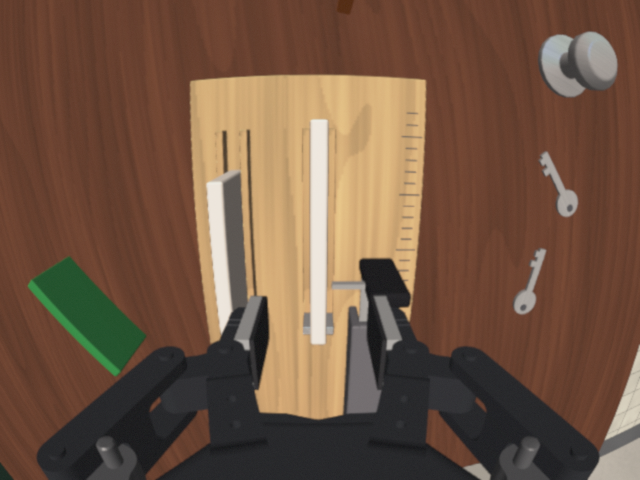

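The plaque's top spans (310–328, 119–344), within 2 px of prediction. The slide tab is home at about (385,280), and the spare at (225,250) is clear of the left finger. I'll descend and grip.

```bash
python3 -m handwheel '[[0,0.001,0.12,0,0,0,0],[0,0.001,0.24,0,0,0,0],[0,0.001,0.322,0,0,0,0],[0,0.001,0.322,0,0,0,0],[0,0.001,0.322,0,0,0,0]]' 60 && python3 -m handwheel '[[0,0,0,0,0,0,-1],[0,0,0,0,0,0,-1],[0,0,0,0,0,0,-1],[0,0,0,0,0,0,-1],[0,0,0,0,0,0,-1],[0,0,0,0,0,0,-1]]' 60
python3 - <<'E'
from h import *
st,rk=np.load("poses.npy")
s=monitor.get_state();print(s["eef_pos"], w(st,[(.01,.0585,.068)]))
E
```

```text
time: 12.35
eef_pos: [0.5103, -0.2236, 0.0715]
tcp_rot: [0.758, 0.653, 0.0, 0.001]
contact_force: [0.4, 0.1, -0.0]
opening: 0.499
finger_force: 0.0
time: 13.1
eef_pos: [0.5103, -0.2236, 0.0719]
tcp_rot: [0.758, 0.653, 0.0, 0.001]
contact_force: [-0.7, 0.9, 6.4]
opening: 0.131
finger_force: 59.7
[ 0.51028942 -0.22356524  0.07189153] [[ 0.50835362 -0.22268748  0.068     ]]
```

```bash
python3 -m handwheel '[[0,0,-0.03,0,0,0,-1],[0,0,-0.08,0,0,0,-1],[0,0,-0.14,0,0,0,-1],[0,0,-0.2,0,0,0,-1],[0,0,-0.26,0,0,0,-1],[0,0,-0.28,0,0,0,-1],[0,0,-0.28,0,0,0,-1]]'
python3 - <<'E'
from h import *
st,rk=np.load("poses.npy")
s=monitor.get_state();z=s["eef_pos"][2]
print(rows(w(rk,[(0,0,z)])[0], rk[2]))
E
```

```text
time: 13.98
eef_pos: [0.5091, -0.2227, 0.1817]
tcp_rot: [0.758, 0.653, -0.0, -0.0]
contact_force: [0.7, 0.6, -4.1]
opening: 0.129
finger_force: 59.1
[ 1.1486e+00 -2.4540e-01  2.0000e-04 -1.0000e-04 -0.0000e+00 -1.9900e-02]
```

```bash
python3 -m handwheel '[[0.04,-0.008,0,0,0,-0.002,-1],[0.12,-0.026,0,0,0,-0.005,-1],[0.22,-0.047,0,0,0,-0.01,-1],[0.32,-0.068,0,0,0,-0.015,-1],[0.42,-0.09,0,0,0,-0.02,-1],[0.52,-0.111,0,0,0,-0.02,-1],[0.62,-0.132,0,0,0,-0.02,-1],[0.72,-0.154,0,0,0,-0.02,-1],[0.82,-0.175,0,0,0,-0.02,-1],[0.9,-0.192,0,0,0,-0.02,-1],[0.96,-0.205,0,0,0,-0.02,-1],[0.98,-0.209,0,0,0,-0.02,-1]]' && python3 -m handwheel '[[0.04,-0.009,0,0,0,0,-1],[0.1,-0.022,0,0,0,0,-1],[0.15,-0.034,0,0,0,0,-1],[0.168,-0.037,0,0,0,0,-1],[0.168,-0.037,0,0,0,0,-1],[0.168,-0.037,0,0,0,0,-1]]'
python3 - <<'E'
from h import *
import cv2
st,rk=np.load("poses.npy")
s=monitor.get_state();z=s["eef_pos"][2]
print(rows(w(rk,[(0,0,.0719)])[0], rk[2]))
for n in("wrist","top"): cv2.imwrite(f"pics/{n}5.png",eyes.read_camera(n)[:,:,::-1])
E
```

```text
time: 15.48
eef_pos: [0.483, 0.1787, 0.1805]
tcp_rot: [0.736, 0.677, -0.001, -0.001]
contact_force: [0.1, -0.2, -4.9]
opening: 0.129
finger_force: 58.9
time: 16.23
eef_pos: [0.4758, 0.2447, 0.1818]
tcp_rot: [0.737, 0.676, -0.0, 0.0]
contact_force: [0.3, -0.2, -4.0]
opening: 0.131
finger_force: 59.0
[ 4.600e-03  1.030e-02  2.747e-01 -1.000e-04  2.000e-04 -1.000e-04]
```

View pics/wrist5.png

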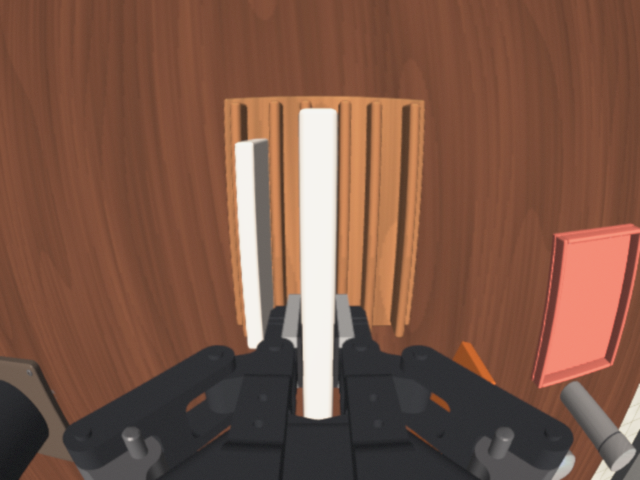

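The held plaque (300–337, 108–418) is above the middle slot and parallel to it, with plaque_rack at (252,240) left alone. I'll check the rail pixels against the prediction.

Run:
```python
from h import *
import cv2
st,rk=np.load("poses.npy")
p=eyes.camera_params("wrist");K=p["K"]
def fe(P):
    c=p["R"]@w(rk,[P])[0]+p["t"]; r=np.hypot(c[0],c[1]); return (K[:2,2]+K[0,0]*np.arctan2(r,c[2])*c[:2]/r).round(1)
for x in (-.068,-.06,-.04,-.032,-.018,-.01,.01,.018,.032,.04,.06,.068): print(x,fe((x,.06,.042)),fe((x,.095,.042)))
im=cv2.imread("pics/wrist5.png"); cv2.imwrite("pics/w5c.png",cv2.resize(im[85:185,215:435],None,fx=3.6,fy=3.6,interpolation=cv2.INTER_CUBIC))
```

```text
-0.068 [228.4 151.4] [227.3 103. ]
-0.06 [239.2 151. ] [238.2 102.4]
-0.04 [266.9 150.2] [266.2 101.2]
-0.032 [278.1 150. ] [277.6 100.9]
-0.018 [297.9 149.7] [297.6 100.5]
-0.01 [309.2 149.7] [309.1 100.4]
0.01 [337.6 149.8] [337.9 100.5]
0.018 [349.  149.9] [349.4 100.7]
0.032 [368.6 150.3] [369.3 101.3]
0.04 [379.7 150.5] [380.6 101.7]
0.06 [407.  151.5] [408.2 103.1]
0.068 [417.7 151.9] [419.  103.8]
```

View pics/w5c.png

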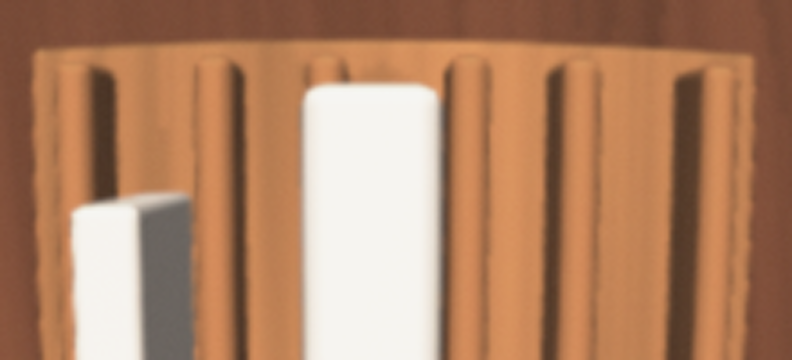

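The rails appear about 2 px (1.4 mm) to the right of prediction. That is the same +x bias I saw at the grasp, so I'll shift tool y by +0.0137. I'll descend to just above the rails and check.

```bash
python3 -m handwheel '[[0.004,0.0137,0.05,0,0,0,-1],[0.004,0.0137,0.11,0,0,0,-1],[0.004,0.0137,0.16,0,0,0,-1],[0.004,0.0137,0.16,0,0,0,-1],[0.004,0.0137,0.16,0,0,0,-1]]'
python3 - <<'E'
from h import *
st,rk=np.load("poses.npy"); rk[0]+=.0014; np.save("poses.npy",[st,rk])
print(rows(w(rk,[(0,0,.0719)])[0], rk[2]))
E
```

```text
time: 16.95
eef_pos: [0.482, 0.2464, 0.1188]
tcp_rot: [0.737, 0.676, 0.001, 0.0]
contact_force: [-0.1, -0.1, -4.4]
opening: 0.13
finger_force: 58.8
[-8.000e-04 -1.700e-03  1.174e-01  4.000e-04 -2.000e-04 -1.000e-04]
```

```bash
python3 -m handwheel '[[0,-0.001,0.03,0,0,0,-1],[0,-0.001,0.06,0,0,0,-1],[0,-0.001,0.085,0,0,0,-1],[0,-0.001,0.1,0,0,0,-1],[0,-0.001,0.11,0,0,0,-1],[0,-0.001,0.113,0,0,0,-1],[0,-0.001,0.113,0,0,0,-1]]'
```

```text
time: 17.82
eef_pos: [0.4811, 0.2466, 0.073]
tcp_rot: [0.737, 0.676, 0.0, 0.0]
contact_force: [0.4, -0.4, -3.6]
opening: 0.133
finger_force: 59.0
```

```bash
python3 -m handwheel '[[0,0,0.002,0,0,0,-1],[0,0,0.003,0,0,0,-1],[0,0,0.004,0,0,0,-1],[0,0,0.004,0,0,0,-1]]'
```

```text
time: 18.32
eef_pos: [0.4812, 0.2466, 0.0719]
tcp_rot: [0.737, 0.676, 0.0, 0.0]
contact_force: [-3.3, 0.3, 1.0]
opening: 0.128
finger_force: 59.8
```

The floor is touched: Fz went from -3.6 to +1.0 at the same height as in the groove. I'll release and rise.

```bash
python3 -m handwheel '[[0,0,0,0,0,0,-0.5],[0,0,0,0,0,0,-0.3],[0,0,0,0,0,0,-0.1],[0,0,0,0,0,0,0],[0,0,0,0,0,0,0],[0,0,-0.06,0,0,0,0],[0,0,-0.16,0,0,0,0],[0,0,-0.28,0,0,0,0],[0,0,-0.4,0,0,0,0],[0,0,-0.4,0,0,0,0],[0,0,-0.4,0,0,0,0]]'
python3 - <<'E'
from h import *
import cv2
w_=eyes.read_camera("wrist")[:,:,::-1]; s=eyes.read_camera("side")[:,:,::-1]
a=cv2.resize(w_[:,150:550],(480,576)); b=cv2.resize(s[180:400,220:350],(320,542)); b=cv2.copyMakeBorder(b,0,34,0,0,0)
cv2.imwrite("pics/fin.png",np.hstack([a,b]))
E
```

```text
time: 19.7
eef_pos: [0.4804, 0.2464, 0.2304]
tcp_rot: [0.737, 0.676, -0.0, -0.0]
contact_force: [-0.2, 0.8, -0.5]
opening: 0.502
finger_force: 0.0
```

View pics/fin.png

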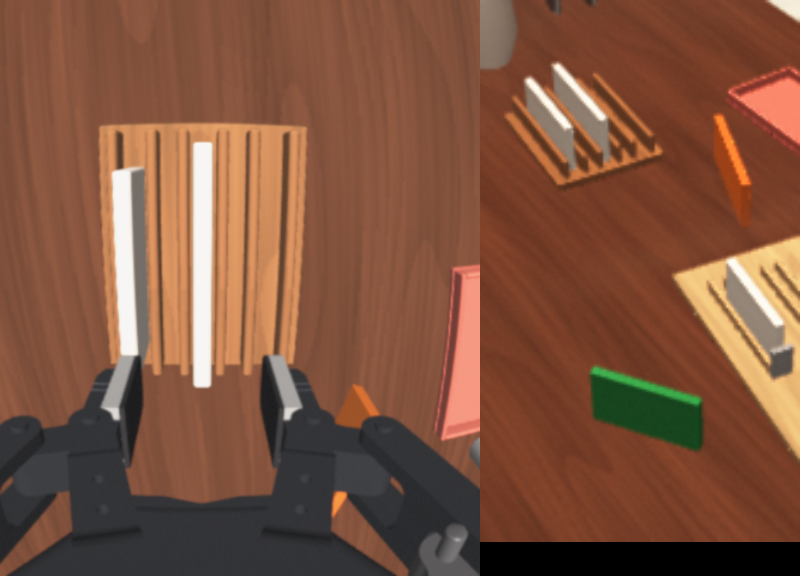

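Both views show the plaque upright in the middle slot (left panel 193–212, 143–387). I'll check numerically that it is centred before handing in.

Run:
```python
from h import *
st,rk=np.load("poses.npy")
p=eyes.camera_params("wrist");K=p["K"]
for P in ((0,.0825,.082),(0,-.0825,.082),(0,.095,.042),(0,0.1,.012)):
    c=p["R"]@w(rk,[P])[0]+p["t"]; r=np.hypot(c[0],c[1]); u=K[:2,2]+K[0,0]*np.arctan2(r,c[2])*c[:2]/r
    print(P,((u-[150,0])*1.2).round(1))
print(monitor.get_state()["finger_force"])
```

```text
(0, 0.0825, 0.082) [204.9 144.3]
(0, -0.0825, 0.082) [204.  390.6]
(0, 0.095, 0.042) [204.6 127.3]
(0, 0.1, 0.012) [204.4 123. ]
0.0
```

The plaque ends were predicted at rows 144 and 391 and observed at 143 and 387, so it is centred within about 3 mm.

```bash
python3 -c "
from plant import ctrl
print(ctrl.sign_off())"
```

```text
the job is handed in; nothing more can be done
None
```

I measured the long plaque with the gauge (pointer about level with its far end, held about 1.5 s), eased the slide back home, stood the plaque in the rack's middle slot within about 3 mm of centre, and handed the job in at about 20 s; the sign-off gave no verdict.

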